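Load a power supply into the safety-test box and run the test

ROBOT

A 7-joint arm with a two-finger parallel gripper is mounted at the origin on the work surface. World frame = base frame: x ahead of the robot, y to its left, z up, the work surface at z = 0. Lengths are in m, angles in rad, forces in N, time in s.
With the tool pointing down it reaches from about 0.35 to 0.9 m from the base axis. Payload 19.9 kg.
Tool frame: the origin (TCP) lies on the centre line of the jaws, within the pads' length; the fingertips stand 11 mm ahead of it and the grasp point (between the pads) lies 8 mm behind it; z points along the fingers, y is the line along which they close (so a half turn about z gives the same grasp; the last joint's range is limited). The gripper opens to 94 mm and grips with 3 to 60 N. Pads are 16 mm wide; open, the fingers measure 119 mm over their backs; the gripper's body (75 mm by 177 mm) begins 78 mm behind the grasp point.
Start: joints at [-1.325, 0.417, -0.01, 1.614, 0.005, 1.111, -0.053], TCP at [0.177, 0.599, 0.216] pointing down, gripper open.
Joint ranges: [-2.81, 2.81], [-0.39, 2.02], [-1.27, 1.25], [0.06, 2.57], [-1.19, 4.33], [0.19, 2], [-2.82, 2.82]. Speed limits (rad/s): [1.89, 1.89, 2.39, 2.39, 3.01, 3.01, 3.01].

INTERFACE

Orientations are given as a unit quaternion [x, y, z, w].
In Python, from rig import observe, camera, hand_in, silhouettes gives the robot as it stands.
- The arm moves only by the shell command python3 -m crank 'ROWS' [OPENING]. ROWS is JSON, a list of rows, each a list of 2 entries, a list of its own where there are three numbers: the shift along the world's x, y, z in mm, then the turn, a rotation vector about the world's x, y, z in rad. A call has exactly 8 rows; each row shifts and turns the commanded pose from where the row before left it; what a row does not reach is not made up. A row lasts 1/8 s, in which the tool goes at most 62.5 mm and 10.7 degrees, less where a joint would pass 70% of its speed; a pose out of reach is approached as far as the arm can. A call with a gripper value outside its range is refused whole. OPENING is the finger opening in mm, from 0 to 94, set as the call begins (- or left out, the last holds). The fingers move at their own pace and stop on an object; the grip force is fixed at half the most. Time passes only in rows, so rows that do not move let the fingers close, or fill a call up. It gives the time, the measured TCP pose, the force, the opening and the grip force at its end, in the units of the state.
- observe(): the state, without advancing time (a new reading comes with each control period).
- camera(name): name is "scene" or "top"; returns a dict with "color" (480x640x3 uint8, red, green, blue), "K" (3x3 intrinsics, pixels), "origin" and "rotation" of the camera in the world. Camera axes: x right, y down, z forward; pixel columns grow to the right and rows downward; lengths in m; the calibration is good to about 2 mm. A picture is of the moment at which its call begins. There is no depth.
- hand_in(): hands the job in; it is judged then, once.
Trained networks look in a picture, given as the dict that the camera call returned (one of the last four; its "shot" number tells which), for a name from the list of things; names that differ only in an ending like _2 or _b are one class to them, and where a whole thing is asked for, a point or a joint stands for the part that bears it (a point fixed in the world has none). Each returns a list of dicts, best first, with "score" (0 to 1); they miss things now and then, are a little off and sometimes report something else, mostly with a low value. They report only what shows in the picture. A call takes as long as a camera call. They do not tell look-alikes from the thing itself.
- silhouettes(picture, name): "region" (480x640 bool, what is visible of it) and "bbox" ([left, top, right, bottom] in pixels, round what is visible of it).
The state is a dict: "t": time; "joints": joint angles; "qvel": joint speeds; "effort": joint torques, N m; "eef_pos": TCP position; "tcp_rot": TCP orientation; "contact_force": force on the tool from outside, world axes, zero at the start; "moment": the same for the moment, N m; "gripper_width": finger opening in m; "grip_force": force on a finger pad.
Only numpy, scipy, OpenCV 4.12 (cv2) and the standard library are available. Lean on these libraries where they do the work, as an engineer would, in place of code of your own. Each camera call takes 0.05 s, during which the arm holds its last target. There are 200 camera calls.

TASK

Take the silver power supply from the red rack, put it down on the bench on its back and take it again across its wide side, so that you can lay it flat in the bay of the test box, fan up and green terminal strip towards the hood's hinge. Close the orange-framed hood and press its front edge until the catch snaps and holds it fully shut, then press the yellow button all the way, let it up, and press the green one all the way. Do not force the box or press a button before the hood is shut, and leave the black adapter, tape roll and screwdriver alone.

Things in the scene. Friction and masses are not known exactly. Their poses are not given: they have to be found in the camera images.
- supply: silver metal power supply, 150 x 64 x 36 mm, 0.3 to 0.65 kg. Origin at its centre; x along its length towards the terminal strip; y along the 64 mm; z along the 36 mm, out of the face with the round black fan. At the start it stands in a rack slot on a 150 x 36 mm side: y down, z level to the robot's left, x roughly away from the robot
- terminals (a point): middle of the green terminal strip on the supply's fan face, 62 mm from the supply's centre along its x and 18 mm along its z
- rack: fixed red rack, 140 x 180 mm; origin at the centre of its underside, x along its two slots, which lie at y = -50 and +50 mm. Slots 42 mm wide between 5 mm walls with tops at 30 mm; slot floor at 8 mm, so what stands in it reaches 72 mm. The supply is in one slot, the adapter in the other
- adapter: black adapter brick with a blue label, 150 x 64 x 36 mm, standing on edge in the other rack slot; leave alone. Origin at its centre
- station: fixed test box: grey open box 200 mm (x) x 160 mm (y), walls 5 mm thick, tops at 62 mm. Origin at the centre of its underside; x points from the front (catch) to the hinge side. Beside it at y = 80 to 170 mm a button panel 45 mm high. Outside the front wall a spring catch in a dark steel housing, 67 mm high, at x = -100 to -154 mm
- bay (a point): centre of the bay floor in the box, 8 mm above the bench, axes as the station. The supply belongs here, its x along the bay's x, between black end stops at x = +-79 mm and four corner ribs at y = +-36 mm (x from 49 to 71 mm either side), 14 mm high. Fingers have 39 mm on either side in the middle 90 mm
- hood (a joint): angle of the hood about its hinge, rad: 0 fully shut, 1.57 upright. A stiff hinge holds it where it is left. The catch is met at about 0.08 and takes about 10 N at the front edge to snap past; then it holds the hood at 0
- hood_hinge (a point): middle of the hood's hinge line, along the station's y, on the box's back wall, 64 mm above the bench. The hood is a clear flat panel 160 mm wide with an orange frame, reaching 213 mm from the hinge line; its outer (top) face lies 7 mm above the hinge line when shut
- hood_edge (a point): point on the outer (top) face of the hood, in the middle of the orange front bar, 196 mm from the hinge line: the place to press
- yellow (a joint): travel of the yellow button, m: 0 up, 0.006 all the way down; about 5 N; springs back
- yellow_top (a point): centre of the top face of the yellow button, a round 30 mm button on the panel, about 68 mm above the bench; pressed straight down. Yellow and green may be either way round
- green (a joint): travel of the green button, m: 0 up, 0.006 all the way down; about 5 N; springs back
- green_top (a point): centre of the top face of the green button, as the yellow one; the buttons are 76 mm apart
- tape: blue tape roll, 90 mm across, 22 mm high, lying on the bench beyond the work; leave alone
- screwdriver: screwdriver, orange handle, 180 mm long, lying on the bench beyond the rack; leave alone
Things that resemble listed ones, but are neither listed nor needed, are in the scene too. There is more than one size of the supply; the job needs the middle-sized.

How it is judged:
On the way, in this order (a step that is already met when the one before it is completed fails the run):
1. the supply lies on the bench on its back, fan up, let go (height (world z) of supply below 0.022 m and height (world z) of terminals above 0.03 m and linear speed of supply below 0.03 m/s and contact force between the fingers and supply below 0.1 N), for 0.1 s.
2. the supply lies in the bay, fan up, terminals towards the hinge, let go (horizontal distance between supply and bay below 0.01 m and z of supply in the frame of bay between 0.014 and 0.022 m and x of terminals in the frame of bay above 0.05 m and z of terminals in the frame of bay above 0.03 m and contact force between the fingers and supply below 0.1 N), for 0.2 s.
3. the hood is shut past its catch (value of joint hood below 0.02 rad), for 0.1 s.
4. the yellow button is pressed down (value of joint yellow above 0.0045 m), for 0.02 s.
5. then the green button is pressed down, the yellow one up again (value of joint green above 0.0045 m and value of joint yellow below 0.002 m), for 0.02 s.
At the end, for the whole second after the job is handed in: the supply lies at rest in the bay, its centre within 10 mm of the bay's centre seen from above and flat on the floor (14 to 22 mm above it), fan up, terminal strip at the hinge end; the hood is shut (joint under 0.02 rad) and both buttons are up again (horizontal distance between supply and bay below 0.01 m and z of supply in the frame of bay between 0.014 and 0.022 m and x of terminals in the frame of bay above 0.05 m and z of terminals in the frame of bay above 0.03 m and linear speed of supply below 0.02 m/s and value of joint hood below 0.02 rad and value of joint each of yellow, green below 0.002 m); the robot touches nothing.
It fails at once if a button is pressed while the hood is not shut (value of joint hood above 0.05 rad and value of joint any of yellow, green above 0.0045 m).
It fails at once if the box or hood is pushed with more than 80 N (contact force between the fingers and station above 80 N).
It fails at once if the adapter, tape roll or screwdriver is moved by more than 30 mm (distance of any of adapter, tape, screwdriver from where it was at the start of the episode above 0.03 m).
It also fails if it takes over 69 s, if anything falls off the work surface, if the arm or the gripper's body presses on something with over 40 N, if the wrist force passes 120 N, or if a joint passes its speed limit or range.

## Working session

There is one attempt and no reset: what is moved stays moved. The work goes in short steps, Python scripts to look and compute and a shell command to move; the robot and the scene stay as the last step left them, time stands still between calls to the robot, and variables do not carry over. Pictures are saved under pics/ and viewed, at most 13 in all, crops included, and the job is handed in when it is done.

```bash
ls; mkdir -p pics; python3 - <<'E'
from rig import *
import cv2,numpy as np,pickle
o=observe();print({k:np.round(v,3) for k,v in o.items()})
P={}
for n in("scene","top"):
    c=camera(n);cv2.imwrite(f"pics/{n}0.png",c["color"][:,:,::-1])
    print(n,c["K"],c["origin"],c["rotation"])
    P[n]=c
    for k in("supply","adapter","rack","station","hood","yellow","green","tape"):
        print(n,k,[(round(s["score"],2),s["bbox"]) for s in silhouettes(c,k)])
pickle.dump(P,open("p0.pkl","wb"))
E
```

```text
pics
{'t': np.float64(0.0), 'joints': array([-1.326,  0.418, -0.01 ,  1.614,  0.005,  1.111, -0.053]), 'qvel': array([-0.   ,  0.001,  0.   , -0.003,  0.   , -0.   , -0.001]), 'effort': array([ 0.0000e+00, -8.5126e+01,  6.3900e-01, -4.2599e+01, -4.9000e-02,
        1.9000e-02,  0.0000e+00]), 'eef_pos': array([0.177, 0.599, 0.216]), 'tcp_rot': array([ 0.143,  0.99 , -0.001, -0.   ]), 'contact_force': array([-0.355, -0.28 ,  0.49 ]), 'moment': array([ 0.003, -0.025, -0.054]), 'grip_force': np.float64(0.0), 'gripper_width': np.float64(0.094)}
scene [[548.87905572   0.         317.3412137 ]
 [  0.         548.87905572 243.37953562]
 [  0.           0.           1.        ]] [ 1.15785508 -0.56184386  1.03620654] [ 0.83609563  0.40703523 -0.15857698 -0.33184298]
scene supply [(0.87, [203.5, 242.8, 253.2, 265.7]), (0.82, [101.6, 229.1, 191.4, 300.4]), (0.55, [209.0, 280.5, 256.3, 355.7])]
scene adapter [(0.73, [168.2, 297.3, 215.9, 373.0]), (0.73, [350.2, 168.7, 467.2, 285.8]), (0.19, [350.6, 310.6, 388.7, 344.0])]
scene rack [(0.65, [165.0, 300.8, 261.5, 379.5]), (0.56, [407.9, 166.2, 467.
[... 481 characters left out ...]
40705 0.02039376 0.92470939] [-0.68600434  0.7205881  -0.07185907  0.07061951]
top supply [(0.77, [471.3, 281.4, 568.9, 402.0]), (0.76, [445.4, 180.3, 472.7, 257.4]), (0.67, [492.9, 185.9, 524.4, 263.1]), (0.56, [386.0, 288.0, 447.1, 324.6])]
top adapter [(0.6, [493.5, 186.6, 525.1, 262.6])]
top rack [(0.79, [435.7, 192.7, 495.9, 256.5])]
top station [(0.56, [147.6, 104.1, 283.6, 284.9])]
top hood [(0.55, [150.1, 103.5, 267.4, 167.4])]
top yellow [(0.71, [164.3, 190.0, 177.2, 200.9]), (0.67, [150.7, 102.3, 267.2, 165.8]), (0.43, [321.0, 125.0, 360.4, 163.0])]
top green [(0.65, [165.5, 227.1, 180.7, 241.2])]
top tape [(0.65, [318.2, 123.6, 357.5, 164.9]), (0.39, [490.6, 186.1, 523.2, 263.5])]
```

View pics/scene0.png

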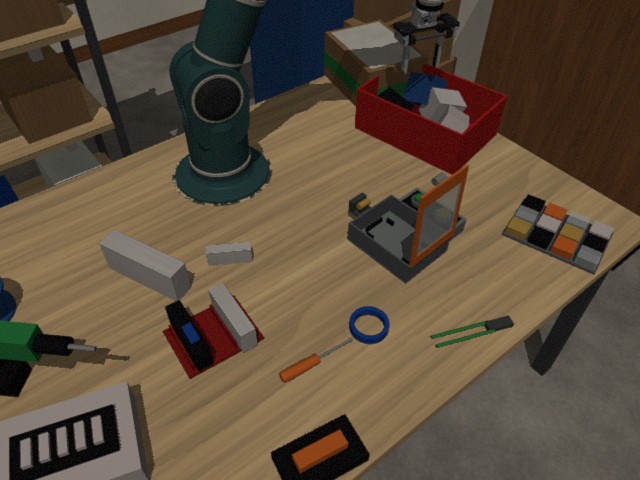

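View pics/top0.png

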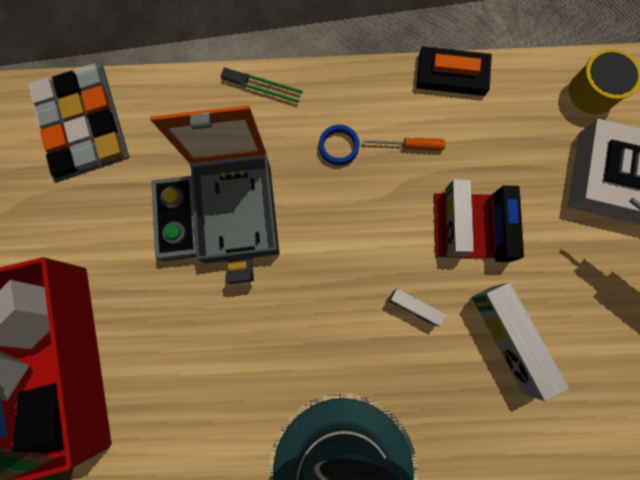

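The top view shows the middle-sized supply in the left rack slot at about (459,218), with the adapter to its right at (508,223). The station is around (235,210), with the hood standing open at (210,130). Yellow is at (171,196), green at (173,233) and the catch at (238,272). The silver bricks at (520,340) and (417,308) are look-alikes of other sizes.

```bash
cat > h.py <<'E'
from rig import *
import cv2,numpy as np,pickle
from scipy.spatial.transform import Rotation as R
from scipy.optimize import minimize
def proj(c,p):
    q=R.from_quat(c["rotation"]).inv().apply(np.atleast_2d(p)-c["origin"]); u=q@c["K"].T
    return u[:,:2]/u[:,2:]
def ray(c,uv,z):
    d=R.from_quat(c["rotation"]).apply(np.linalg.inv(c["K"])@[*uv,1]); o=np.array(c["origin"])
    return o+d*(z-o[2])/d[2]
def box(x0,x1,y0,y1,z0,z1): return np.array([[x,y,z] for x in(x0,x1) for y in(y0,y1) for z in(z0,z1)],float)/1000
def place(b,x,y,a): return R.from_euler("z",a).apply(b)+[x,y,0]
def hoodb(th):
    b=box(-213,0,-80,80,-5,7); return R.from_euler("y",th).apply(b)+[.1,0,.064]
def station(p): # x,y,yaw,theta
    return [place(b,*p[:3]) for b in(box(-100,100,-80,80,0,62),box(-100,100,80,170,0,45),box(-154,-100,-18,18,0,67),hoodb(p[3]))]
def mask(c,bs):
    S=8;m=np.zeros((480,640),np.uint8)
    for b in bs: cv2.fillConvexPoly(m,np.round(cv2.convexHull(proj(c,b).astype(np.float32))*S).astype(np.int32),1,shift=3)
    return m>0
def iou(a,b): return (a&b).sum()/(a|b).sum()
def fit(cs,ms,model,p0,steps):
    f=lambda p:-sum(iou(mask(c,model(p)),m) for c,m in zip(cs,ms))
    s=np.vstack([p0]+[np.array(p0)+np.eye(len(p0))[i]*steps[i] for i in range(len(p0))])
    r=minimize(f,p0,method="Nelder-Mead",options=dict(initial_simplex=s,xatol=1e-4,fatol=1e-5,maxiter=400)); return r.x,-r.fun/len(cs)
def sil(c,n,near):
    for s in silhouettes(c,n):
        l,t,r,b=s["bbox"]
        if abs((l+r)/2-near[0])<15 and abs((t+b)/2-near[1])<15:return s["region"]
    print("missing",n)
E
python3 - <<'E'
from h import *
S=pickle.load(open("p0.pkl","rb"));sc,tp=S["scene"],S["top"]
sup=lambda z0,z1:(lambda p:[place(box(-75,75,-18,18,z0,z1),*p)])
x0=ray(tp,(459,218),.07);print(x0)
ms=[sil(sc,"supply",(232,318)),sil(tp,"supply",(459,218))]
for cs,m in(([sc,tp],ms),([tp],ms[1:])): print("supply",fit(cs,m,sup(8,72),[*x0[:2],0],[.02,.02,.1]))
y0=ray(tp,(171,196),.068);g0=ray(tp,(173,233),.068);print("btn raw",y0,g0,np.linalg.norm(y0-g0))
ms=[sil(sc,"station",(408,225)),sil(tp,"station",(215,194))]
a=np.arctan2(*(y0-g0)[1::-1]);c0=(y0+g0)/2+.125*np.array([np.sin(a),-np.cos(a),0]);print(c0,a)
for cs,m in(([sc,tp],ms),([tp],ms[1:])):
    p,v=fit(cs,m,station,[*c0[:2],a,1.5],[.02,.02,.1,.1]);print("station",p,v)
    # buttons
    print("btn in st",R.from_euler("z",-p[2]).apply(np.array([y0,g0])-[p[0],p[1],0]))
    if len(cs)==2:
        for c,n in((sc,"scene"),(tp,"top")):
            im=np.ascontiguousarray(c["color"][:,:,::-1])
            for b in station(p): cv2.polylines(im,[np.round(cv2.convexHull(proj(c,b).astype(np.float32))*16).astype(np.int32)],True,(255,0,255),1,cv2.LINE_AA,4)
            l=(330,150,490,300) if n=="scene" else (140,95,300,295)
            cv2.imwrite(f"pics/ov_{n}.png",cv2.resize(im[l[1]:l[3],l[0]:l[2]],None,fx=2.5,fy=2.5,interpolation=2))
a,b=[cv2.imread(f"pics/ov_{n}.png") for n in("scene","top")]
o=np.zeros((500,800,3),np.uint8);o[:a.shape[0],:400]=a;o[:b.shape[0],400:]=b;cv2.imwrite("pics/ov.png",o)
E
```

```text
[ 0.47813395 -0.25757998  0.07      ]
supply (array([ 0.4840275 , -0.26478257, -0.08267134]), np.float64(0.931833771972913))
supply (array([ 0.48482235, -0.26572939, -0.06070564]), np.float64(0.9233698238933841))
btn raw [0.55382021 0.32303307 0.068     ] [0.47617618 0.3173656  0.068     ] 0.07785059766081895
[0.52409812 0.19553101 0.068     ] 0.07286383210401234
station [0.52829956 0.19904709 0.07988682 1.53346199] 0.9069212768897067
btn in st [[ 0.03533357  0.12155396  0.068     ]
 [-0.04251511  0.1221007   0.068     ]]
station [0.5300563  0.19872671 0.06296809 1.52902557] 0.9017266509698396
btn in st [[ 0.03153898  0.12256463  0.068     ]
 [-0.0463078   0.12179426  0.068     ]]
```

View pics/ov.png

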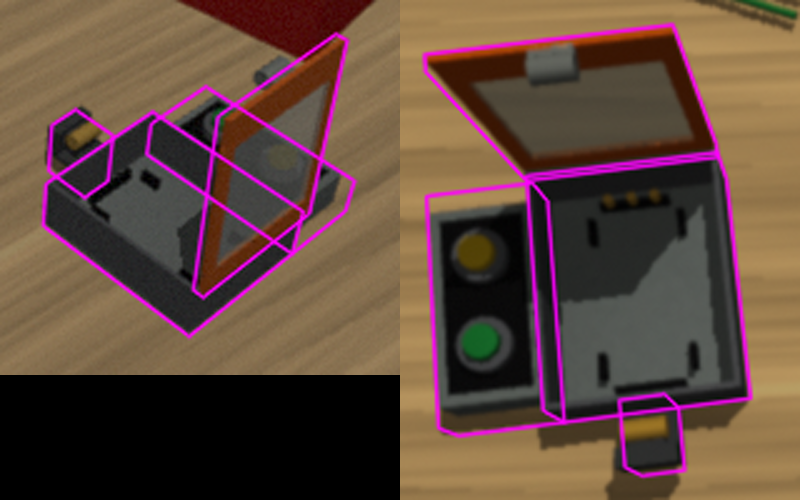

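The overlay fits well: station at about (0.529, 0.199), yaw about 0.07, hood about 1.53 rad. The panel is shorter in x than my model. Now I'll move above the supply.

```bash
python3 -m crank '[[[19,-54,0],[0,0,0.014]],[[19,-54,0],[0,0,0.014]],[[19,-54,0],[0,0,0.014]],[[19,-54,0],[0,0,0.014]],[[19,-54,0],[0,0,0.014]],[[19,-54,0],[0,0,0.014]],[[19,-54,0],[0,0,0.014]],[[19,-54,0],[0,0,0.014]]]' 60
python3 -m crank '[[[19,-54,0],[0,0,0.014]],[[19,-54,0],[0,0,0.014]],[[19,-54,0],[0,0,0.014]],[[19,-54,0],[0,0,0.014]],[[19,-54,0],[0,0,0.014]],[[19,-54,0],[0,0,0.014]],[[19,-54,0],[0,0,0.014]],[[19,-54,0],[0,0,0.014]]]'
python3 - <<'E'
import re
s=open("h.py").read().replace("box(-100,100,80,170,0,45)","box(-82,82,80,170,0,45)").replace(",box(-154,-100,-18,18,0,67)","")
open("h.py","w").write(s)
from h import *
o=observe();a=R.from_quat(o["tcp_rot"]).as_matrix();print(a.round(3),o["eef_pos"],o["joints"])
S=pickle.load(open("p0.pkl","rb"));sc,tp=S["scene"],S["top"]
S2=camera("scene");T=camera("top")  # keep networks on fresh pictures
for c,n,w in((S2,"scene",(408,225)),(T,"top",(215,194))):
    m=sil(c,"station",w)
    if m is None: continue
    q=[.529,.199,.07]
    # ignore catch: mask it out
    k=mask(c,[place(box(-170,-101,-30,30,-5,80),*q)])
    S[n]=(c,m&~k)
f=[v for v in S.values() if isinstance(v,tuple)]
for sel in(f,f[:1],f[-1:]): print(fit([a for a,_ in sel],[b for _,b in sel],station,[.529,.199,.07,1.53],[.01,.01,.03,.05]))
for n in("yellow","green"):
  for c in(S2,T):
    for s in silhouettes(c,n)[:2]:
        l,t,r,b=s["bbox"]
        if r-l<20: print(n,ray(c,((l+r)/2,(t+b)/2),.066),s["score"])
E
```

```text
t: 2.1
eef_pos: [0.3292, 0.1658, 0.2167]
tcp_rot: [0.087, 0.996, 0.0, 0.0]
contact_force: [1.3, -0.2, 0.1]
gripper_width: 0.06
grip_force: 0.0
t: 3.1
eef_pos: [0.4815, -0.2661, 0.2164]
tcp_rot: [0.031, 1.0, -0.0, 0.0]
contact_force: [0.8, 1.1, -0.1]
gripper_width: 0.0602
grip_force: 0.0
[[-0.998  0.061  0.   ]
 [ 0.061  0.998 -0.   ]
 [-0.    -0.    -1.   ]] [ 0.48152191 -0.26612072  0.21642586] [-0.17681681  0.3607468   0.7820521   1.82257782 -0.28696908  1.07477967
  2.22089662]
(array([0.5281344 , 0.19923894, 0.07316885, 1.53502241]), np.float64(0.9023947665972304))
(array([0.52763553, 0.2017405 , 0.08167491, 1.53318592]), np.float64(0.8940924009088614))
(array([0.52839593, 0.19960654, 0.07087466, 1.53353993]), np.float64(0.9188539852243378))
yellow [0.55526008 0.32028268 0.066     ] 0.76
green [0.47825059 0.33015128 0.066     ] 0.56
green [0.47803437 0.31487414 0.066     ] 0.46
```

```bash
python3 -m crank '[[[3,1,-40],[0,0,-0.005]],[[0,0,-40],[0,0,0]],[[0,0,-30],[0,0,0]],[[0,0,-25],[0,0,0]],[[0,0,-20],[0,0,0]],[[0,0,-12],[0,0,0]],[[0,0,0],[0,0,0]],[[0,0,0],[0,0,0]]]' && python3 -m crank '[[[0,0,0],[0,0,0]],[[0,0,0],[0,0,0]],[[0,0,0],[0,0,0]],[[0,0,0],[0,0,0]],[[0,0,10],[0,0,0]],[[0,0,30],[0,0,0]],[[0,0,40],[0,0,0]],[[0,0,40],[0,0,0]]]' 0
```

```text
t: 4.5
eef_pos: [0.4842, -0.2637, 0.0501]
tcp_rot: [0.034, 0.999, -0.0, 0.0]
contact_force: [0.3, 0.3, 0.2]
gripper_width: 0.06
grip_force: 0.0
t: 5.5
eef_pos: [0.4832, -0.263, 0.1706]
tcp_rot: [0.034, 0.999, 0.0, -0.001]
contact_force: [0.5, 0.3, -6.0]
gripper_width: 0.036
grip_force: 30.0
```

```bash
python3 -m crank '[[[-7,43,0],[0.157,-0.01,0]],[[-7,43,0],[0.157,-0.01,0]],[[-7,43,0],[0.157,-0.01,0]],[[-7,43,-10],[0.157,-0.01,0]],[[-7,43,-20],[0.157,-0.01,0]],[[0,0,-30],[0,0,0]],[[0,0,-30],[0,0,0]],[[0,0,0],[0,0,0]]]'
python3 - <<'E'
from h import *
c=camera("scene");cv2.imwrite("pics/s1.png",c["color"][100:400,100:500,::-1].repeat(2,0).repeat(2,1))
E
```

```text
t: 6.5
eef_pos: [0.4478, -0.0482, 0.0783]
tcp_rot: [0.032, 0.923, 0.383, 0.01]
contact_force: [-0.7, -0.1, -5.1]
gripper_width: 0.036
grip_force: 30.0
```

View pics/s1.png

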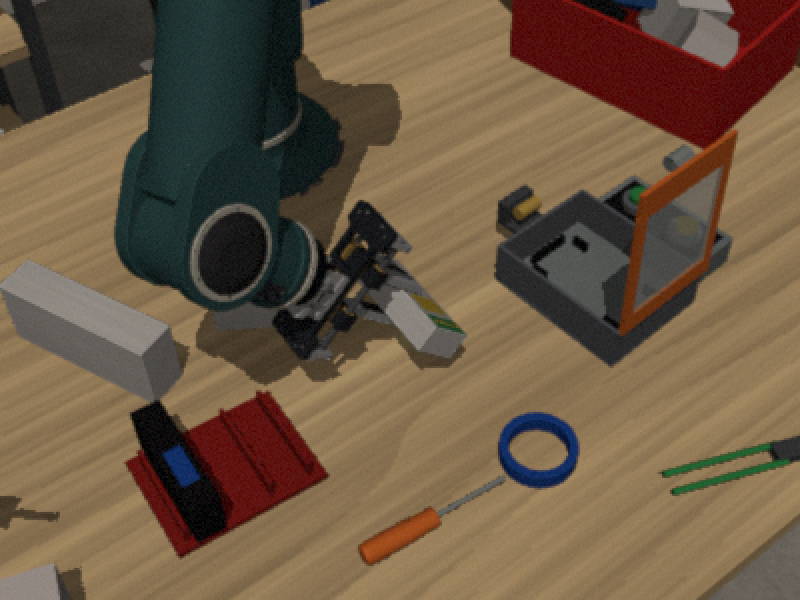

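The supply (crop 425,325) is held tilted, fan side up and green strip at the far end. I'll lower it to the bench.

```bash
python3 -m crank '[[[0,0,-15],[0,0,0]],[[0,0,-12],[0,0,0]],[[0,0,-4],[0,0,0]],[[0,0,-3],[0,0,0]],[[0,0,-2],[0,0,0]],[[0,0,0],[0,0,0]],[[0,0,0],[0,0,0]],[[0,0,0],[0,0,0]]]'
```

```text
t: 7.55
eef_pos: [0.4488, -0.0486, 0.0435]
tcp_rot: [0.031, 0.923, 0.383, 0.011]
contact_force: [0.5, 0.4, -6.1]
gripper_width: 0.0358
grip_force: 30.0
```

```bash
python3 -m crank '[[[0,0,-1],[0,0,0]],[[0,0,0],[0,0,0]],[[0,-5,5],[0,0,0]],[[0,-10,10],[0,0,0]],[[0,-12,12],[0,0,0]],[[0,-15,15],[0,0,0]],[[0,-15,20],[0,0,0]],[[0,-15,30],[0,0,0]]]' 50
python3 - <<'E'
from h import *
c=camera("scene");cv2.imwrite("pics/s2.png",c["color"][100:400,100:500,::-1].repeat(2,0).repeat(2,1))
E
```

```text
t: 8.55
eef_pos: [0.4485, -0.1218, 0.1357]
tcp_rot: [0.032, 0.923, 0.383, 0.011]
contact_force: [0.6, 0.7, 0.2]
gripper_width: 0.0499
grip_force: 0.0
```

View pics/s2.png

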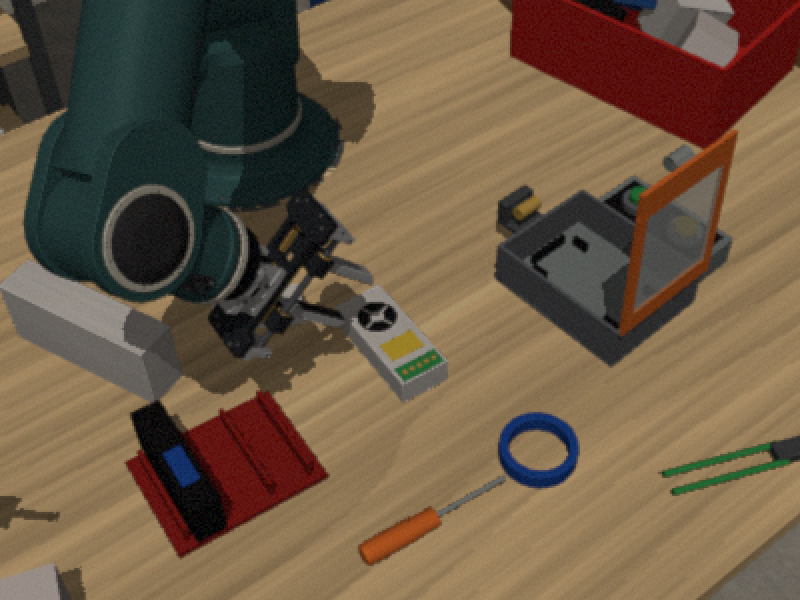

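The supply lies on its back, fan up, strip away from the robot at crop (415,365). Next I'll right the hand and measure.

```bash
python3 -m crank '[[[0,-10,30],[-0.157,0.01,0]],[[0,0,20],[-0.157,0.01,0]],[[0,0,20],[-0.157,0.01,0]],[[-10,-10,0],[-0.157,0.01,0]],[[-10,-10,0],[-0.157,0.01,0]],[[-10,0,0],[0,0,0]],[[0,0,0],[0,0,0]],[[0,0,0],[0,0,0]]]' 94
python3 - <<'E'
from h import *
c=camera("scene");t=camera("top")
L=[]
for p,w in((c,None),(t,None)):
    g=proj(p,[[.45,-.07,.018]])[0]
    m=sil(p,"supply",g);print(g)
    if m is not None:L.append((p,m))
sup=lambda p:[place(box(-75,75,-32,32,0,36),*p)]
for sel in(L,L[:1],L[-1:]):print(fit([a for a,_ in sel],[b for _,b in sel],sup,[.45,-.07,-.05],[.01,.01,.05]))
o=observe();print(o["joints"],o["eef_pos"],R.from_quat(o["tcp_rot"]).as_matrix().round(3)[:,1])
im=t["color"][:,:,::-1].copy();cv2.imwrite("pics/t3.png",im[80:330,140:460].repeat(2,0).repeat(2,1))
E
```

```text
t: 9.6
eef_pos: [0.4187, -0.1515, 0.2045]
tcp_rot: [0.035, 0.999, 0.001, -0.0]
contact_force: [0.3, 0.1, -0.1]
gripper_width: 0.094
grip_force: 0.0
[294.15367286 271.67036181]
[364.56065409 241.27026038]
(array([ 0.44862269, -0.06556061, -0.06387613]), np.float64(0.9616564737807144))
(array([ 0.44764025, -0.06570374, -0.07217491]), np.float64(0.9699289229086933))
(array([ 0.44835305, -0.06693513, -0.07404301]), np.float64(0.9690764730463853))
[-0.29193349  0.1148564   0.61330433  2.06901327 -0.07947219  0.98051546
  1.86441732] [ 0.41877233 -0.15107181  0.2042677 ] [0.069 0.998 0.   ]
```

```bash
python3 -m crank '[[[15,43,-10],[0,0,0]],[[14,42,-40],[0,0,0]],[[0,0,-45],[0,0,0]],[[0,0,-40],[0,0,0]],[[0,0,-30],[0,0,0]],[[0,0,-15],[0,0,0]],[[0,0,-6],[0,0,0]],[[0,0,0],[0,0,0]]]' && python3 -m crank '[[[0,0,0],[0,0,0]],[[0,0,0],[0,0,0]],[[0,0,0],[0,0,0]],[[0,0,0],[0,0,0]],[[0,0,10],[0,0,0]],[[0,0,30],[0,0,0]],[[0,0,40],[0,0,0]],[[0,0,40],[0,0,0]]]' 0
```

```text
t: 10.8
eef_pos: [0.4481, -0.0657, 0.0188]
tcp_rot: [0.034, 0.999, 0.0, 0.0]
contact_force: [-0.6, 0.8, 0.2]
gripper_width: 0.0938
grip_force: 0.0
t: 11.8
eef_pos: [0.4471, -0.0656, 0.1398]
tcp_rot: [0.034, 0.999, -0.0, -0.0]
contact_force: [1.1, 0.7, -5.9]
gripper_width: 0.0637
grip_force: 30.0
```

```bash
python3 -m crank '[[[13,44,0],[0,0,0.023]],[[14,44,0],[0,0,0.023]],[[13,44,0],[0,0,0.023]],[[14,44,0],[0,0,0.023]],[[13,44,0],[0,0,0.023]],[[14,45,-10],[0,0,0.023]],[[0,0,-10],[0,0,0]],[[0,0,0],[0,0,0]]]'
python3 - <<'E'
from h import *
c=camera("scene");t=camera("top")
a=c["color"][160:290,340:480,::-1];b=t["color"][100:290,150:290,::-1]
A=cv2.resize(a,None,fx=2.8,fy=2.8,interpolation=2);B=cv2.resize(b,None,fx=2.8,fy=2.8,interpolation=2)
o=np.zeros((540,800,3),np.uint8);o[:A.shape[0],:A.shape[1]]=A;o[:B.shape[0],400:400+B.shape[1]]=B;cv2.imwrite("pics/v4.png",o)
o=observe();z=o["eef_pos"][2]-.0188
sup=lambda p:[place(box(-75,75,-32,32,0,36)+[0,0,z],*p)]
m=sil(c,"supply",proj(c,[[*o["eef_pos"][:2],z+.018]])[0])
if m is not None: print(fit([c],[m],sup,[*o["eef_pos"][:2],.072],[.01,.01,.05]))
E
```

```text
t: 12.8
eef_pos: [0.5279, 0.1987, 0.1178]
tcp_rot: [-0.035, 0.999, -0.001, -0.001]
contact_force: [0.3, -0.9, -5.8]
gripper_width: 0.0637
grip_force: 30.0
(array([0.51825602, 0.19631237, 0.11991667]), np.float64(0.4834123222748815))
```

View pics/v4.png

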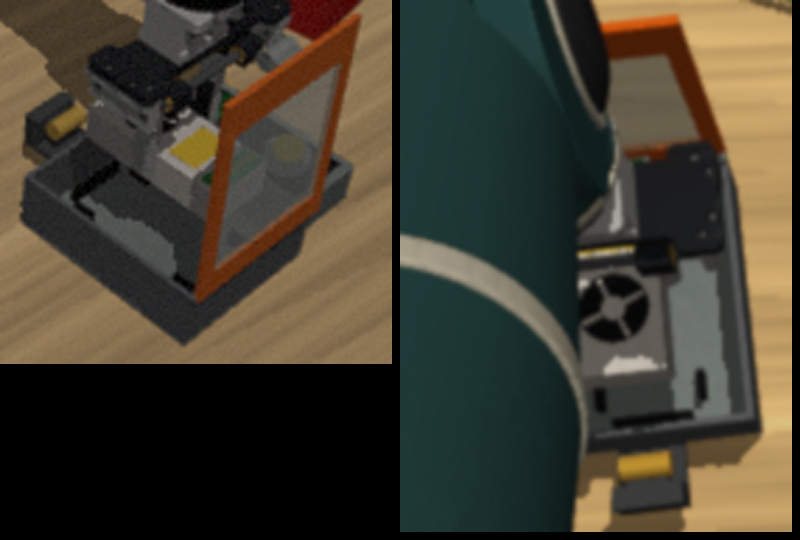

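```bash
python3 - <<'E'
from h import *
S=pickle.load(open("p0.pkl","rb"));t=S["top"]
bx=lambda s:[place(b,.5282,.1995,.072) for b in s]
im=t["color"][160:260,190:290,::-1]
u=cv2.resize(im,None,fx=6,fy=6,interpolation=cv2.INTER_CUBIC)
st=[box(sx*60-11,sx*60+11,sy*38-2,sy*38+2,8,22) for sx in(-1,1) for sy in(-1,1)]+[box(-84,-79,-32,32,8,22),box(79,84,-32,32,8,22),box(-100,100,-80,80,62,62.1)]
u=np.ascontiguousarray(u)
for b in bx(st):
    h=cv2.convexHull(((proj(t,b)-[190,160]+.5)*6).astype(np.float32)); cv2.polylines(u,[np.round(h).astype(np.int32)],True,(255,0,255),1)
cv2.imwrite("pics/v5.png",u)
E
```

```text
(no output)
```

View pics/v5.png

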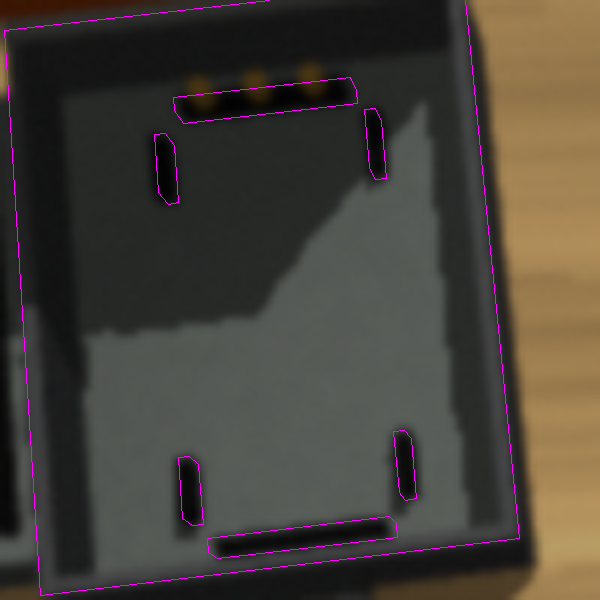

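The model of the ribs and stops sits on the dark marks within a millimetre, so I'll lower and release.

```bash
python3 -m crank '[[[0,1,-20],[0,0,0]],[[0,0,-25],[0,0,0]],[[0,0,-20],[0,0,0]],[[0,0,-12],[0,0,0]],[[0,0,-7],[0,0,0]],[[0,0,-4],[0,0,0]],[[0,0,-2],[0,0,0]],[[0,0,0],[0,0,0]]]'
```

```text
t: 13.95
eef_pos: [0.5289, 0.2005, 0.0286]
tcp_rot: [-0.035, 0.999, 0.0, 0.0]
contact_force: [-0.4, -0.4, -6.0]
gripper_width: 0.0635
grip_force: 30.0
```

```bash
python3 -m crank '[[[0,0,-2],[0,0,0]],[[0,0,0],[0,0,0]],[[0,0,0],[0,0,0]],[[0,0,0],[0,0,0]],[[0,0,0],[0,0,0]],[[0,0,0],[0,0,0]],[[0,0,0],[0,0,0]],[[0,0,0],[0,0,0]]]' -  && python3 -m crank '[[[0,0,0],[0,0,0]],[[0,0,0],[0,0,0]],[[0,0,0],[0,0,0]],[[0,0,0],[0,0,0]],[[0,0,10],[0,0,0]],[[0,0,30],[0,0,0]],[[0,0,50],[0,0,0]],[[0,0,60],[0,0,0]]]' 90 && python3 -m crank '[[[0,0,60],[0,0,0]],[[0,0,60],[0,0,0]],[[15,0,30],[0,0,0]],[[40,0,0],[0,0,0]],[[50,0,0],[0,0,0]],[[40,0,0],[0,0,0]],[[10,0,0],[0,0,0]],[[0,0,0],[0,0,0]]]' 0
python3 - <<'E'
from h import *
c=camera("scene");t=camera("top")
o=observe();print(o["joints"],o["eef_pos"])
m=[(p,s) for p in (c,t) for s in[sil(p,"supply",proj(p,[[.5282,.1995,.026]])[0])] if s is not None]
sup=lambda p:[place(box(-75,75,-32,32,8,44),*p)]
if m: print(fit([a for a,_ in m],[b for _,b in m],sup,[.528,.1995,.072],[.01,.01,.05]))
a=c["color"][120:290,330:490,::-1];b=t["color"][90:290,140:300,::-1]
A=cv2.resize(a,None,fx=2.5,fy=2.5,interpolation=2);B=cv2.resize(b,None,fx=2.5,fy=2.5,interpolation=2)
o=np.zeros((540,800,3),np.uint8);o[:A.shape[0],:A.shape[1]]=A;o[:B.shape[0],400:400+B.shape[1]]=B;cv2.imwrite("pics/v6.png",o)
E
```

```text
t: 14.95
eef_pos: [0.529, 0.2006, 0.0267]
tcp_rot: [-0.035, 0.999, 0.0, 0.0]
contact_force: [-1.9, 0.2, 6.3]
gripper_width: 0.0635
grip_force: 30.0
t: 15.95
eef_pos: [0.5283, 0.2001, 0.1782]
tcp_rot: [-0.035, 0.999, -0.0, -0.0]
contact_force: [0.1, 0.6, 0.4]
gripper_width: 0.0901
grip_force: 0.0
t: 16.95
eef_pos: [0.6836, 0.2002, 0.3264]
tcp_rot: [-0.035, 0.999, -0.0, -0.0]
contact_force: [-0.8, 0.2, -0.1]
gripper_width: 0.0132
grip_force: 0.0
[-0.60106651  0.54434913  0.4478844   1.22958992 -0.22925176  1.41619568
  1.46594572] [0.68302706 0.20059805 0.32707669]
(array([0.53088319, 0.20056644, 0.07678846]), np.float64(0.8354024753143504))
```

View pics/v6.png

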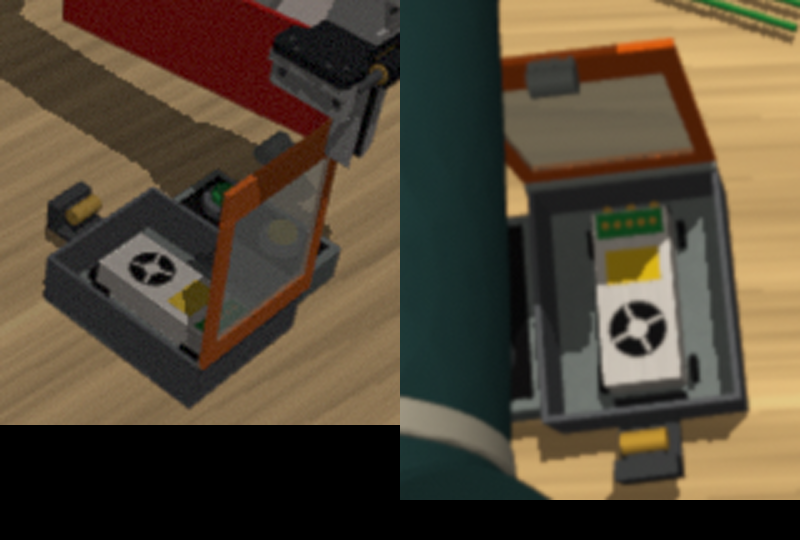

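The supply sits squarely in the bay, fan up, strip at the hinge (top crop 630,220). Now the closed fingers go down behind the hood.

```bash
python3 -m crank '[[[0,5,-25],[0,0,0]],[[0,5,-25],[0,0,0]],[[0,0,-17],[0,0,0]],[[-15,-1,0],[0,0,0]],[[-15,-1,0],[0,0,0]],[[-12,-1,0],[0,0,0]],[[-8,-1,0],[0,0,0]],[[-10,-1,-1],[0,0,0]]]' && python3 -m crank '[[[-16,-1,-2],[0,0,0]],[[-16,-1,-3],[0,0,0]],[[-18,-1,-5],[0,0,0]],[[-18,-1,-6],[0,0,0]],[[-17,-1,-8],[0,0,0]],[[-16,-1,-10],[0,0,0]],[[-15,-1,-11],[0,0,0]],[[-14,-1,-12],[0,0,0]]]'
```

```text
t: 18.15
eef_pos: [0.6237, 0.2055, 0.2588]
tcp_rot: [-0.035, 0.999, 0.0, 0.001]
contact_force: [2.7, 0.5, 1.3]
gripper_width: 0.0006
grip_force: 1.1
t: 19.15
eef_pos: [0.4933, 0.1972, 0.2012]
tcp_rot: [-0.035, 0.999, 0.0, 0.0]
contact_force: [1.4, -0.4, 0.5]
gripper_width: 0.0004
grip_force: 0.6
```

```bash
python3 -m crank '[[[-7,-1,-16],[0,0,0]],[[-7,0,-16],[0,0,0]],[[-6,-1,-17],[0,0,0]],[[-6,0,-17],[0,0,0]],[[-6,-1,-14],[0,0,0]],[[-6,0,-12],[0,0,0]],[[-4,-1,-6],[0,0,0]],[[0,0,0],[0,0,0]]]'
python3 - <<'E'
from h import *
c=camera("scene");a=c["color"][120:290,330:530,::-1];cv2.imwrite("pics/v7.png",cv2.resize(a,None,fx=3,fy=3,interpolation=2))
E
```

```text
t: 20.15
eef_pos: [0.4514, 0.1933, 0.1032]
tcp_rot: [-0.035, 0.999, -0.0, -0.0]
contact_force: [0.6, -0.0, -0.0]
gripper_width: 0.0003
grip_force: 0.0
```

View pics/v7.png

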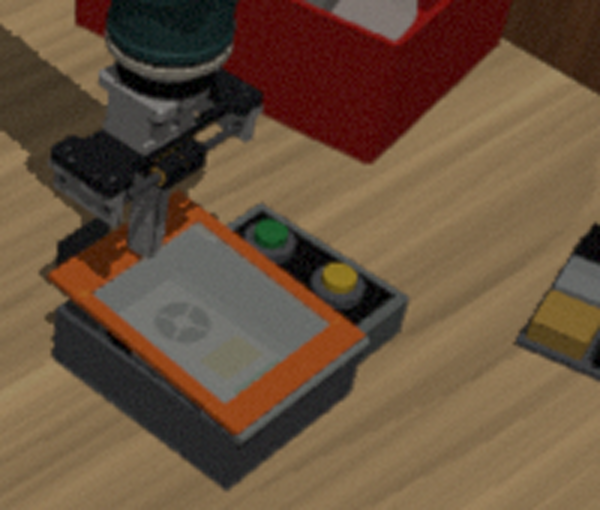

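The hood is down to the catch, fingers near the front bar. I'll press on the bar.

```bash
python3 -m crank '[[[0,0,6],[0,0,0]],[[-17,-1,0],[0,0,0]],[[0,0,-8],[0,0,0]],[[0,0,-5],[0,0,0]],[[0,0,-4],[0,0,0]],[[0,0,-4],[0,0,0]],[[0,0,-3],[0,0,0]],[[0,0,0],[0,0,0]]]'; python3 -m crank '[[[0,0,-2],[0,0,0]],[[0,0,-2],[0,0,0]],[[0,0,-1],[0,0,0]],[[0,0,0],[0,0,0]],[[0,0,0],[0,0,0]],[[0,0,0],[0,0,0]],[[0,0,0],[0,0,0]],[[0,0,0],[0,0,0]]]'
```

```text
t: 21.2
eef_pos: [0.4347, 0.1923, 0.0851]
tcp_rot: [-0.035, 0.999, -0.0, -0.0]
contact_force: [0.1, 0.4, -0.3]
gripper_width: 0.0006
grip_force: 0.0
t: 22.2
eef_pos: [0.435, 0.1926, 0.0815]
tcp_rot: [-0.035, 0.999, 0.0, 0.0]
contact_force: [-9.9, -5.1, 32.5]
gripper_width: 0.0006
grip_force: 16.4
```

```bash
python3 -m crank '[[[0,0,10],[0,0,0]],[[0,0,20],[0,0,0]],[[20,20,10],[0,0,0]],[[30,30,0],[0,0,0]],[[30,30,0],[0,0,0]],[[30,30,0],[0,0,0]],[[8,15,0],[0,0,0]],[[0,0,0],[0,0,0]]]'
python3 - <<'E'
from h import *
c=camera("scene");t=camera("top")
m=sil(c,"hood",proj(c,[[.5282,.1995,.07]])[0])
hd=lambda p:[place(hoodb(p[0]),.5282,.1995,.072)]
if m is not None:
    f=[iou(mask(c,hd([a])),m) for a in np.arange(0,.16,.02)];print(np.round(f,3))
for n in("yellow","green"):
  for p in(c,t):
    for s in silhouettes(p,n)[:2]:
        l,tt,r,b=s["bbox"]
        if r-l<25: print(n,ray(p,((l+r)/2,(tt+b)/2),.066),s["score"])
a=c["color"][120:290,330:530,::-1];cv2.imwrite("pics/v8.png",cv2.resize(a,None,fx=3,fy=3,interpolation=2))
E
```

```text
t: 23.2
eef_pos: [0.5528, 0.3182, 0.12]
tcp_rot: [-0.036, 0.999, -0.0, -0.0]
contact_force: [-0.2, -0.6, 0.1]
gripper_width: 0.0003
grip_force: 0.0
[0.931 0.923 0.92  0.897 0.879 0.868 0.845 0.825]
yellow [0.55735389 0.32944022 0.066     ] 0.45
yellow [0.49076677 0.31532056 0.066     ] 0.22
yellow [0.55327745 0.31901624 0.066     ] 0.71
green [0.48195186 0.33105386 0.066     ] 0.63
green [0.47947034 0.31681097 0.066     ] 0.53
```

View pics/v8.png

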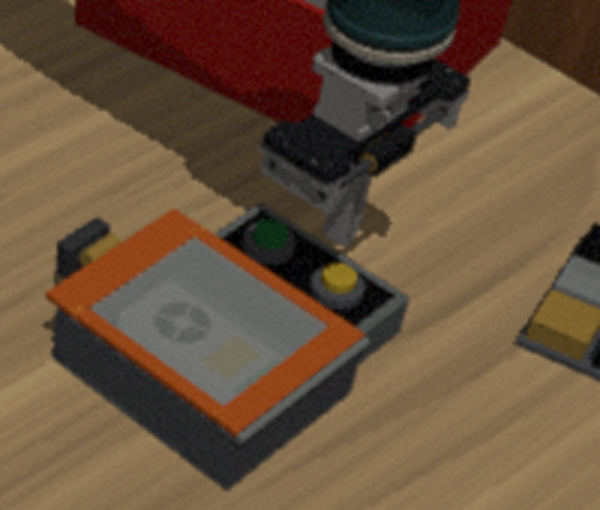

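Hood shut (angle 0 fits best). Pressing yellow, then up and over to green.

```bash
python3 -m crank '[[[3,7,-20],[0,0,0]],[[0,0,-15],[0,0,0]],[[0,0,-6],[0,0,0]],[[0,0,-4],[0,0,0]],[[0,0,-3],[0,0,0]],[[0,0,-1],[0,0,0]],[[0,0,0],[0,0,0]],[[0,0,0],[0,0,0]]]'
```

```text
t: 24.55
eef_pos: [0.5559, 0.3243, 0.073]
tcp_rot: [-0.035, 0.999, 0.0, 0.0]
contact_force: [-10.1, -4.7, 22.6]
gripper_width: 0.0003
grip_force: 11.4
```

```bash
python3 -m crank '[[[0,0,10],[0,0,0]],[[0,0,20],[0,0,0]],[[-25,-1,0],[0,0,0]],[[-25,-1,0],[0,0,0]],[[-25,-1,0],[0,0,0]],[[0,0,0],[0,0,0]],[[0,0,-14],[0,0,0]],[[0,0,-7],[0,0,0]]]' && python3 -m crank '[[[0,0,-4],[0,0,0]],[[0,0,-3],[0,0,0]],[[0,0,-2],[0,0,0]],[[0,0,0],[0,0,0]],[[0,0,0],[0,0,0]],[[0,0,0],[0,0,0]],[[0,0,0],[0,0,0]],[[0,0,0],[0,0,0]]]'
```

```text
t: 25.55
eef_pos: [0.4812, 0.3211, 0.0793]
tcp_rot: [-0.035, 0.999, -0.0, -0.0]
contact_force: [0.4, 1.0, 1.5]
gripper_width: 0.0007
grip_force: 0.5
t: 26.55
eef_pos: [0.4813, 0.3211, 0.0728]
tcp_rot: [-0.035, 0.999, 0.0, 0.0]
contact_force: [-7.3, -8.0, 27.7]
gripper_width: 0.0002
grip_force: 14.2
```

Bottomed as well. I'll back off, check the result in the images, then hand in.

```bash
python3 -m crank '[[[0,0,10],[0,0,0]],[[0,0,30],[0,0,0]],[[0,0,50],[0,0,0]],[[-10,10,50],[0,0,0]],[[-10,20,20],[0,0,0]],[[0,0,0],[0,0,0]],[[0,0,0],[0,0,0]],[[0,0,0],[0,0,0]]]'
python3 - <<'E'
from h import *
c=camera("scene");m=sil(c,"hood",proj(c,[[.5282,.1995,.07]])[0])
if m is not None: print([round(iou(mask(c,[place(hoodb(a),.5282,.1995,.072)]),m),3) for a in(0,.04,.08,.12)])
a=c["color"][120:290,330:530,::-1];cv2.imwrite("pics/v9.png",cv2.resize(a,None,fx=3,fy=3,interpolation=2))
E
```

```text
t: 27.55
eef_pos: [0.4609, 0.3504, 0.2304]
tcp_rot: [-0.035, 0.999, -0.001, -0.0]
contact_force: [-0.6, -2.0, -0.8]
gripper_width: 0.0003
grip_force: 0.0
[np.float64(0.938), np.float64(0.932), np.float64(0.894), np.float64(0.857)]
```

View pics/v9.png

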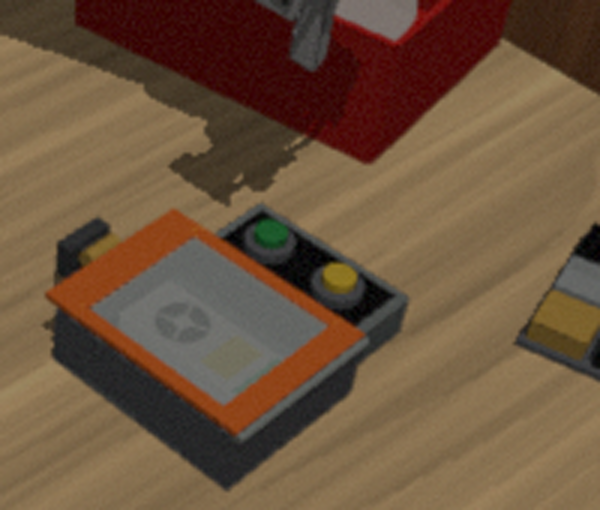

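The hood is shut, the supply shows flat in the bay through the panel, both buttons are up, and the arm is clear.

```bash
python3 -c "from rig import *;print(hand_in())"
```

```text
the job is handed in; nothing more can be done
None
```

I handed the job in at about 28 s of the 69 s allowed, with no verdict returned: the supply is in the bay fan up with its strip at the hinge, the hood is shut past its catch, and yellow then green were each pressed all the way and are up again.

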